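# Open the stuck olive jar at the deli counter

### The job

Open the jar with the green lid, which leans in the steel stand: crack its stuck lid loose with a hard twist, unscrew it, and lay the lid down flat, right way up, in the empty white tray. Set it down gently rather than dropping it, let go, and leave the two bottles and the pepper mill standing where they are.

Things in the scene. Friction and masses are not known exactly. Their poses are not given: they have to be found in the camera images.
- lid: Green ribbed plastic screw lid on one of the three jars, 62 mm across, 24 mm deep, 45 g. Origin: centre of its open underside (skirt edge); z is its axis, out of its flat top at z = 24 mm. On the jar it leans with it, 31.5 deg from vertical, top towards the robot. Right-hand thread: it comes off anticlockwise seen from its top (positive turn about z). Rises 13.5 mm per turn.
- lid_top (a point): Centre of the lid's flat top. The lid is stuck: its first 20 deg take a hard twist of about 1 N m (grip it firmly, with 40 N or more); then it gives and spins easily (0.1 N m). After about 140 deg in all it is free to be pulled off along its axis; more turning does no harm. Until then the thread holds it. About 1 mm of play.
- jar_green: Glass jar of olives under the green lid: square, 84 x 84 mm, 92 mm high, then a sloping shoulder and round neck. Held fast in the stand: it cannot turn or lift. Origin: centre of its base; z up its axis, leaning 31.5 deg from vertical to the stand's front; x across it, rearward and up; y to the left along the stand. Closed lid: skirt edge at z = 118 mm, top at 142 mm.
- jar_mouth (a point): Centre of the green-lidded jar's mouth, 135 mm up its axis, inside the closed lid, 7 mm under its top. The neck is 47 mm across, 54 mm over the thread. Past the skirt edge of the closed lid the neck stands clear for 7 mm and the shoulder then slopes out, so fingers may reach about 10 mm past the skirt edge.
- jar_red: Same jar with a red lid (peppers), fixed in the stand, to be left alone. Same frame and sizes, the lid's top at z = 142 mm.
- jar_yellow: Same jar with a yellow lid, fixed in the stand, to be left alone. Same frame and sizes, the lid's top at z = 142 mm.
- stand: Stainless steel counter stand with three leaning places side by side, screwed down. Base 150 mm (x) x 352 mm (y), the lids reach up to 170 mm. Origin: centre of its underside, z up; the jars stand at y = -112, 0 and +112 mm, in an order that varies, and lean to -x, the front.
- tray: Empty white porcelain tray, fixed, 130 mm (x) x 160 mm (y), rim 20 mm high, walls and floor 5 mm thick, so that inside it is 120 x 150 mm. Origin: centre of its underside on the counter, z up. The lid's own origin then lies 5 mm above it. It is on the left or on the right of the stand's front.
- board: Round wooden board, 150 mm across and 18 mm high, with a wedge of cheese up to 53 mm high, fixed, on the other side. Origin: centre of its underside.
- oil: Dark green oil bottle with black cap, loose, 62 mm across and 235 mm high, 0.75 kg, beside one end of the stand. Origin: centre of its underside.
- vinegar: Amber vinegar bottle with red cap, loose, 58 mm across and 215 mm high, 0.65 kg, beside the other end of the stand. Origin: centre of its underside.
- mill: Dark wooden pepper mill, loose, 52 mm across and 140 mm high, 0.22 kg, in front of the stand. Origin: centre of its underside.
Things that resemble listed ones, but are neither listed nor needed, are in the scene too. Of the things shaped like the tray, the white one is meant.

How it is judged:
By the outcome, as a careful person would: the job done as asked, in the order asked, and still so for the second after the job is handed in, with the robot touching nothing.
It also fails if it takes over 61 s, if anything falls off the work surface, if the arm or the gripper's body presses on something with over 40 N, if the wrist force passes 120 N, or if a joint passes its speed limit or range.

### The arm

A 6-joint arm with a two-finger parallel gripper is mounted at the origin on the work surface. World frame = base frame: x ahead of the robot, y to its left, z up, the work surface at z = 0. Lengths are in m, angles in degrees, forces in N, time in s.
With the tool pointing down it reaches from about 0.25 to 0.725 m from the base axis. Payload 9.7 kg.
Tool frame: the origin (TCP) lies midway between the tips of the shut fingers; the grasp point (between the pads) lies 19 mm behind it; z points along the fingers, y is the line along which they close (so a half turn about z gives the same grasp; the last joint's range is limited). The gripper opens to 85 mm and grips with 20 to 120 N. Pads are 22 mm wide; open, the fingers measure 114 mm over their backs; the gripper's body (76 mm by 85 mm) begins 54 mm behind the grasp point. The pads swing forward as they close: fully open they stand 13 mm farther back than shut.
Start: joints at [-68.354, 4.979, 10.078, 95.1, 0, 90], TCP at [0.203, -0.511, 0.231] pointing down, gripper open.
Joint ranges: [-179.16, 179.16], [-48.56, 103.87], [-65.8, 70.77], [-126.05, 130.52], [-82.76, 87.17], [-180, 180]. Speed limits (degrees/s): [127.2, 127.2, 147.25, 180, 180, 180].

### API

Orientations are given as [roll, pitch, yaw] about the fixed x, y, z axes, in that order (R = Rz(yaw) Ry(pitch) Rx(roll)).
In Python, from workcell import bot gives the robot as it stands.
- The arm moves only by the shell command python3 -m crank 'ROWS' [FORCE]. ROWS is JSON, a list of rows, each an object with "gripper": the finger opening in mm, from 0 to 85.4; "travel": the shift along the tool's x, y, z in mm, a list of three; "twist": the turn, a rotation vector about the tool's x, y, z in rad, a list of three. In form: [{"gripper": gripper, "travel": [tx, ty, tz], "twist": [rx, ry, rz]}, ...]. A call has 1 to 12 rows; each row shifts and turns the commanded pose from where the row before left it, along the tool's axes as they then stand; what a row does not reach is not made up. A row lasts 1/8 s, in which the tool goes at most 62.5 mm and 10.7 degrees, less where a joint would pass 70% of its speed; a pose out of reach is approached as far as the arm can. A call is refused whole if a number of a shift passes 62.5 or a number of a turn 0.188, either way. A call with a gripper value outside its range is refused whole. The fingers move at their own pace and stop on an object; FORCE is the grip in N (left out, the last holds). Time passes only in rows, so rows that do not move let the fingers close. It gives the time, the measured TCP pose, the force, the opening and the grip force at its end, in the units of the state.
- bot.get_obs(): the state, without advancing time (a new reading comes with each control period).
- bot.camera(name): name is "side" or "top"; returns the picture (384x512x3 uint8, red, green, blue); there is no depth.
- bot.calibration(name): a dict with "vfov" (degrees; the focal length in pixels is half the picture's height over the tangent of half this angle, whatever the lens; pixels are square), "cx", "cy" (the principal point, pixels), "k1" (the pictures are not rectified: a ray, as slopes to the right and down, at radius r is drawn at 1 + k1 r^2 times it, then the intrinsics apply), "camera_from_world" (4x4, takes a point from world to camera coordinates). Camera axes: x right, y down, z forward; pixel columns grow to the right and rows downward; lengths in m; the calibration is good to about 2 mm. A picture is of the moment at which its call begins. calibration takes no time and is no camera call.
- bot.job_done(): hands the job in; it is judged then, once.
The state is a dict: "time": time; "q": joint angles; "qd": joint speeds; "joint_efforts": joint torques, N m; "ee_pos": TCP position; "tcp_rot": TCP orientation; "wrist_force": force on the tool from outside, world axes, zero at the start; "torque": the same for the moment, N m; "opening": finger opening in m; "grasp_force": force on a finger pad.
Only numpy, scipy, OpenCV 4.12 (cv2) and the standard library are available. Lean on these libraries where they do the work, as an engineer would, in place of code of your own. Each camera call takes 0.05 s, during which the arm holds its last target. There are 200 camera calls.

## Working session

There is one attempt and no reset: what is moved stays moved. The work goes in short steps, Python scripts to look and compute and a shell command to move; the robot and the scene stay as the last step left them, time stands still between calls to the robot, and variables do not carry over. Pictures are saved under pics/ and viewed, at most 10 in all, crops included, and the job is handed in when it is done.

```bash
ls; mkdir -p pics; python3 - <<'E'
from workcell import bot
import cv2
for n in("side","top"):
    im=bot.camera(n); cv2.imwrite(f"pics/{n}0.png",im[:,:,::-1]); c=bot.calibration(n); print(n,c)
print(bot.get_obs())
E
```

```text
pics
side {'vfov': 44.47768619173503, 'cx': 263.45690466422417, 'cy': 184.7636722223973, 'k1': -0.12646466209018295, 'camera_from_world': array([[ 0.99397278, -0.10810134, -0.01822686, -0.54516696],
       [-0.07743009, -0.57457686, -0.81477974,  0.05133931],
       [ 0.07760604,  0.81128018, -0.57948405,  1.50376522],
       [ 0.        ,  0.        ,  0.        ,  1.        ]])}
top {'vfov': 44.858851093916876, 'cx': 255.2193773156961, 'cy': 195.87918382889762, 'k1': 0.0017051703824563296, 'camera_from_world': array([[ 0.00293423, -0.99999199, -0.00272261, -0.15078853],
       [-0.99641998, -0.00269369, -0.08449828,  0.55488892],
       [ 0.08449027,  0.0029608 , -0.99641991,  1.81979551],
       [ 0.        ,  0.        ,  0.        ,  1.        ]])}
{'time': 0.1, 'q': array([-6.83553885e+01,  5.00690985e+00,  1.00395204e+01,  9.50974745e+01,
       -1.65243025e-03,  9.00004815e+01]), 'qd': array([-0.13835784, -0.0825068 ,  0.04655707,  0.00407122, -0.04601449,
       -0.01709642]), 'joint_efforts': array([-2.77122826e-04, -5.21558905e+01,  4.65654194e+01,  1.59019930e-02,
        7.18663682e-05, -9.13493579e-06]), 'ee_pos': array([ 0.20278955, -0.51104736,  0.23066863]), 'tcp_rot': array([-1.79935136e+02,  1.65297431e-03,  2.16441319e+01]), 'wrist_force': array([ 0.54192949, -0.03454943, -1.19263406]), 'torque': array([-0.04248538,  0.06770174, -0.0373802 ]), 'grasp_force': 0.0, 'opening': 0.08533461031639161}
```

View pics/side0.png

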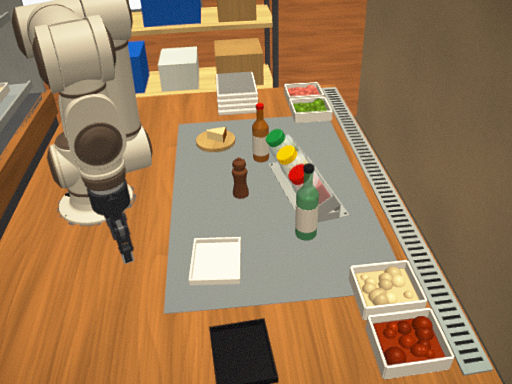

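View pics/top0.png

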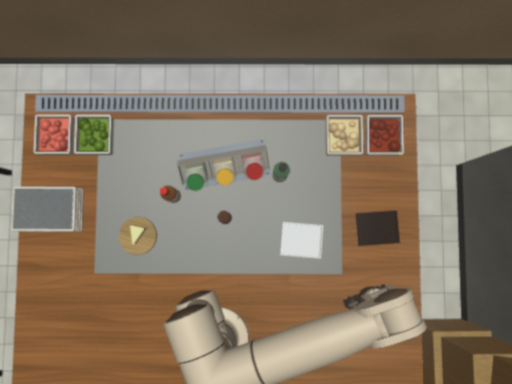

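```bash
cat > h.py <<'E'
from workcell import bot
import numpy as np, cv2
def ray(n,uv):
    c=bot.calibration(n); f=192/np.tan(np.radians(c["vfov"]/2))
    K=np.array([[f,0,c["cx"]],[0,f,c["cy"]],[0,0,1]])
    p=cv2.undistortPoints(np.array([[uv]],float),K,np.array([c["k1"],0,0,0]))[0,0]
    T=c["camera_from_world"]; R=T[:3,:3]
    d=R.T@np.array([*p,1]); return -R.T@T[:3,3], d/np.linalg.norm(d)
def onplane(n,uv,z):
    o,d=ray(n,uv); return o+d*(z-o[2])/d[2]
def tri(a,b):
    (o1,d1),(o2,d2)=ray("top",a),ray("side",b)
    s=np.linalg.lstsq(np.c_[d1,-d2],o2-o1,rcond=None)[0]
    p,q=o1+d1*s[0],o2+d2*s[1]; return (p+q)/2,np.linalg.norm(p-q)
def blob(im,h0,h1,box,smin=120,vmin=60,white=False):
    hsv=cv2.cvtColor(im,cv2.COLOR_RGB2HSV)
    if white: m=cv2.inRange(hsv,(0,0,215),(180,40,255))
    else: m=cv2.inRange(hsv,(h0,smin,vmin),(h1,255,255))
    k=np.zeros_like(m); x0,y0,x1,y1=box; k[y0:y1,x0:x1]=255
    n,l,st,ce=cv2.connectedComponentsWithStats(m&k)
    i=1+np.argmax(st[1:,4]); c=max(cv2.findContours((l==i).astype(np.uint8),0,1)[0],key=cv2.contourArea)
    return ce[i],st[i],cv2.minAreaRect(c),c
E
python3 - <<'E'
from h import *
t=cv2.imread("pics/top0.png")[:,:,::-1].copy(); s=cv2.imread("pics/side0.png")[:,:,::-1].copy()
P=[]
for nm,h0,h1,bt,bs in [("g",45,85,(180,165,210,195),(262,125,290,150)),("y",18,35,(212,163,240,190),(274,142,302,168)),("r",0,6,(242,158,268,185),(285,160,306,188))]:
    a=blob(t,h0,h1,bt);b=blob(s,h0,h1,bs)
    # ellipse/bbox centre
    ca=a[1][:2]+(a[1][2:4]-1)/2; cb=b[1][:2]+(b[1][2:4]-1)/2
    p,e=tri(ca,cb); q=onplane("top",ca,.1436); q2=onplane("top",a[0],.1436); P.append(q2); print(nm,a[1],b[1],p.round(4),e.round(4),q.round(4),q2.round(4))
P=np.array(P); d=P[0]-P[2]; print("yaw",np.degrees(np.arctan2(-d[0],d[1])),np.linalg.norm(d))
a=blob(t,0,0,(270,210,335,265),white=True); b=blob(s,0,0,(180,225,250,290),white=True)
print("tray",onplane("top",a[2][0],.02),a[2],onplane("top",[np.mean(a[3][:,0,0]),np.mean(a[3][:,0,1])],.02))
for c in cv2.boxPoints(a[2]): print(onplane("top",c,.02).round(3))
m=cv2.moments(b[3]);print("side tray",onplane("side",(m['m10']/m['m00'],m['m01']/m['m00']),.015))
for n,uv in [("side",(307,236)),("side",(240,196)),("side",(261,159))]: print(onplane(n,uv,0).round(3))
print("top: oilcap",onplane("top",(284,168),.235),"vincap",onplane("top",(165,192),.215),"mill",onplane("top",(224,217),.14))
E
```

```text
g [188 175  14  14 157] [266 129  19  18 242] [0.5978 0.0763 0.1417] 0.001 [0.5981 0.0761 0.1436] [0.5966 0.076  0.1436]
y [217 169  16  16 214] [276 145  21  20 315] [ 0.617  -0.0352  0.1432] 0.0002 [ 0.6171 -0.0352  0.1436] [ 0.6175 -0.035   0.1436]
r [246 163  17  17 208] [288 164  17  21 264] [ 0.6339 -0.1444  0.1434] 0.0082 [ 0.638  -0.1448  0.1436] [ 0.6385 -0.1448  0.1436]
yaw 10.748175248004712 0.22477436760786842
tray [ 0.38360069 -0.32748392  0.02      ] ((300.3724670410156, 239.5310516357422), (37.03828430175781, 30.560739517211914), 4.763641834259033) [ 0.3835365  -0.32773563  0.02      ]
[ 0.33 -0.25  0.02]
[ 0.449 -0.26   0.02 ]
[ 0.438 -0.406  0.02 ]
[ 0.318 -0.395  0.02 ]
side tray [ 0.38227389 -0.32867951  0.015     ]
[ 0.647 -0.254 -0.   ]
[ 0.469 -0.037 -0.   ]
[0.559 0.175 0.   ]
top: oilcap [ 0.63619818 -0.25095197  0.235     ] vincap [0.55202016 0.17078341 0.215     ] mill [ 0.46674107 -0.03438537  0.14      ]
```

```bash
python3 -m crank '[{"gripper":85,"travel":[40,-35,-7],"twist":[0,0,0]},{"gripper":85,"travel":[40,-35,-7],"twist":[0,0,0]},{"gripper":85,"travel":[40,-35,-7],"twist":[0,0,0]},{"gripper":85,"travel":[40,-35,-7],"twist":[0,0,0]},{"gripper":85,"travel":[40,-35,-7],"twist":[0,0,0]},{"gripper":85,"travel":[40,-35,-7],"twist":[0,0,0]},{"gripper":85,"travel":[40,-35,-7],"twist":[0,0,0]},{"gripper":85,"travel":[40,-35,-7],"twist":[0,0,0]},{"gripper":85,"travel":[40,-35,-7],"twist":[0,0,0]},{"gripper":85,"travel":[40,-35,-7],"twist":[0,0,0]},{"gripper":85,"travel":[40,-35,-7],"twist":[0,0,0]},{"gripper":85,"travel":[40,-35,-7],"twist":[0,0,0]}]' 60
cat >> h.py <<'E'
from scipy.spatial.transform import Rotation as Ro
yaw=np.radians(10.75); tl=np.radians(31.5)
a=np.array([-np.sin(tl)*np.cos(yaw),-np.sin(tl)*np.sin(yaw),np.cos(tl)])
mid=np.array([.5966,.0756,.1436])
def target(psi):
    ax=np.cross([0,0,1],a); T=Ro.from_rotvec(ax/np.linalg.norm(ax)*tl)
    return T*Ro.from_euler("xyz",[180,0,psi],degrees=True)
def now():
    o=bot.get_obs(); return o,np.array(o["ee_pos"]),Ro.from_euler("xyz",o["tcp_rot"],degrees=True)
E
python3 - <<'E'
from h import *
o,p,R=now(); print(o["q"].round(1))
rv=(R.inv()*target(-80)).as_rotvec(); print(rv,np.degrees(np.linalg.norm(rv)), rv/12)
E
```

```text
time: 1.6
ee_pos: [0.4946, 0.058, 0.3153]
tcp_rot: [180.0, 0.0, 21.7]
wrist_force: [0.6, 0.2, 0.3]
opening: 0.085
grasp_force: 0.0
[  6.7   0.6  15.1 104.5  -0.  165. ]
[0.40273526 0.48119779 1.72422623] 105.12960740149096 [0.03356127 0.04009982 0.14368552]
```

```bash
python3 - <<'E'
from h import *
o,p,R=now(); T=target(21.7)
rv=(R.inv()*T).as_rotvec(); print(rv,rv/4)
g=mid-.022*a; print((T.inv().apply(g-.0-p)*1000).round(1))
E
```

```text
[-0.10421641  0.54004194 -0.00061224] [-0.0260541   0.13501048 -0.00015306]
[ -1.7   1.5 222.5]
```

```bash
python3 -m crank '[{"gripper":85,"travel":[0,0,0],"twist":[-0.026,0.135,0]},{"gripper":85,"travel":[0,0,0],"twist":[-0.026,0.135,0]},{"gripper":85,"travel":[0,0,0],"twist":[-0.026,0.135,0]},{"gripper":85,"travel":[0,0,0],"twist":[-0.026,0.135,0]},{"gripper":85,"travel":[0,0,0],"twist":[0,0,0]},{"gripper":85,"travel":[0,0,40],"twist":[0,0,0]},{"gripper":85,"travel":[-1,1,40],"twist":[0,0,0]},{"gripper":85,"travel":[-1,1,40],"twist":[0,0,0]},{"gripper":85,"travel":[0,0,30],"twist":[0,0,0]},{"gripper":85,"travel":[0,0,0],"twist":[0,0,0]}]' 60
python3 - <<'E'
from h import *
o,p,R=now(); print(o["q"].round(1)); g=mid-.022*a
print((R.inv().apply(g-p)*1000).round(1), (R.inv()*target(21.7)).as_rotvec().round(4), o["wrist_force"],o["torque"])
im=np.hstack([bot.camera("side")[80:230,170:370],bot.camera("top")[110:260,130:330]])
cv2.imwrite("pics/c1.png",cv2.resize(im,(800,300),interpolation=2)[:,:,::-1])
E
```

```text
time: 2.85
ee_pos: [0.5702, 0.0684, 0.1835]
tcp_rot: [173.5, -30.5, 23.4]
wrist_force: [0.1, 0.1, 0.6]
opening: 0.0848
grasp_force: 0.0
[  5.5 -23.4 -26.8  55.7   2.7 164.6]
[ 3.2 -1.6 70.3] [-0.0017  0.0067 -0.0011] [0.06395757 0.08402285 0.62940544] [-0.04472092  0.43884318  0.00357235]
```

View pics/c1.png

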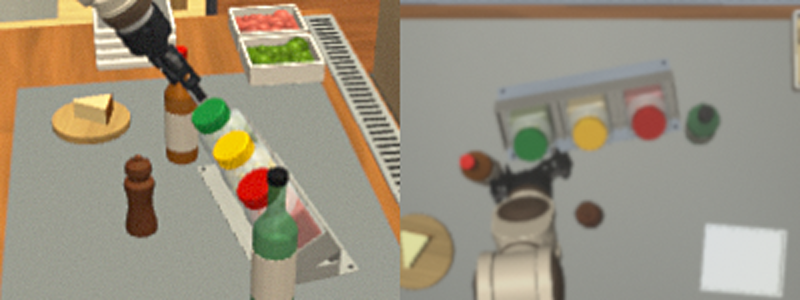

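The side and top crops show the open fingers above the green lid (side crop about (212,115)), in line with its axis and clear of the vinegar bottle. I'll move in along the axis.

```bash
python3 -m crank '[{"gripper":85,"travel":[3,-2,15],"twist":[-0.002,0.007,0]},{"gripper":85,"travel":[0,0,20],"twist":[0,0,0]},{"gripper":85,"travel":[0,0,15],"twist":[0,0,0]},{"gripper":85,"travel":[0,0,10],"twist":[0,0,0]},{"gripper":85,"travel":[0,0,10],"twist":[0,0,0]},{"gripper":85,"travel":[0,0,0],"twist":[0,0,0]}]' 60
python3 - <<'E'
from h import *
o,p,R=now(); g=mid-.022*a
print((R.inv().apply(g-p)*1000).round(1), (R.inv()*target(21.7)).as_rotvec().round(4), o["wrist_force"],o["torque"])
E
```

```text
time: 3.7
ee_pos: [0.6081, 0.078, 0.1278]
tcp_rot: [173.3, -31.2, 23.5]
wrist_force: [0.3, -1.2, 0.4]
opening: 0.0847
grasp_force: 0.0
[-1.8 -0.1  2.4] [ 0.0018 -0.0061 -0.001 ] [ 0.33277317 -1.19072461  0.39287636] [-0.08226615  0.48485175 -0.00367142]
```

```bash
python3 -m crank '[{"gripper":85,"travel":[-2,0,2],"twist":[0.002,-0.006,0]},{"gripper":40,"travel":[0,0,0],"twist":[0,0,0]},{"gripper":40,"travel":[0,0,0],"twist":[0,0,0]},{"gripper":40,"travel":[0,0,0],"twist":[0,0,0]},{"gripper":40,"travel":[0,0,0],"twist":[0,0,0]},{"gripper":40,"travel":[0,0,0],"twist":[0,0,0]},{"gripper":40,"travel":[0,0,0],"twist":[0,0,0]}]' 80
python3 - <<'E'
from h import *
o,p,R=now(); g=mid-.022*a
print((R.inv().apply(g-p)*1000).round(1), (R.inv()*target(21.7)).as_rotvec().round(4), o["wrist_force"],o["torque"],o["q"].round(1))
E
```

```text
time: 4.58
ee_pos: [0.608, 0.0779, 0.127]
tcp_rot: [173.4, -31.0, 23.5]
wrist_force: [-3.8, 0.5, 5.1]
opening: 0.0606
grasp_force: 84.8
[-1.2 -0.1  1.8] [-0.0002 -0.003  -0.0007] [-3.7561163   0.48339151  5.11131345] [0.30783946 0.62496969 0.25186111] [  6.2 -17.7 -29.1  47.    2.5 165.2]
```

```bash
python3 -m crank '[{"gripper":40,"travel":[0,0,-0.2],"twist":[0,0,-0.1]},{"gripper":40,"travel":[0,0,-0.2],"twist":[0,0,-0.1]},{"gripper":40,"travel":[0,0,-0.2],"twist":[0,0,-0.1]},{"gripper":40,"travel":[0,0,-0.2],"twist":[0,0,-0.1]},{"gripper":40,"travel":[0,0,-0.2],"twist":[0,0,-0.1]},{"gripper":40,"travel":[0,0,-0.2],"twist":[0,0,-0.1]},{"gripper":40,"travel":[0,0,0],"twist":[0,0,0]}]' 80
python3 - <<'E'
from h import *
o,p,R=now()
print((R.inv()*target(21.7)).as_rotvec().round(4), o["wrist_force"],o["torque"],R.inv().apply(o["torque"]),o["q"].round(1))
E
```

```text
time: 5.45
ee_pos: [0.6071, 0.0777, 0.1273]
tcp_rot: [156.4, -21.7, 60.6]
wrist_force: [-2.4, 1.6, 2.9]
opening: 0.0601
grasp_force: 85.7
[ 3.000e-04 -2.000e-03  5.986e-01] [-2.42513631  1.58244151  2.86625231] [0.28345135 0.68794488 0.34589121] [ 0.81401707 -0.06385381 -0.08094725] [  6.2 -17.8 -29.1  47.1   2.4 130.8]
```

```bash
python3 -m crank '[{"gripper":40,"travel":[0,0,-0.4],"twist":[0,0,-0.18]},{"gripper":40,"travel":[0,0,-0.4],"twist":[0,0,-0.18]},{"gripper":40,"travel":[0,0,-0.4],"twist":[0,0,-0.18]},{"gripper":40,"travel":[0,0,-0.4],"twist":[0,0,-0.18]},{"gripper":40,"travel":[0,0,-0.4],"twist":[0,0,-0.18]},{"gripper":40,"travel":[0,0,-0.4],"twist":[0,0,-0.18]},{"gripper":40,"travel":[0,0,-0.4],"twist":[0,0,-0.18]},{"gripper":40,"travel":[0,0,-0.4],"twist":[0,0,-0.18]},{"gripper":40,"travel":[0,0,0],"twist":[0,0,0]}]'
python3 - <<'E'
from h import *
o,p,R=now(); g=mid-.022*a
print((R.inv().apply(g-p)*1000).round(1),R.inv().apply(o["wrist_force"]).round(2),R.inv().apply(o["torque"]).round(2),o["q"].round(1))
E
```

```text
time: 6.58
ee_pos: [0.6053, 0.0773, 0.1297]
tcp_rot: [154.0, 18.6, 134.0]
wrist_force: [-3.4, 1.8, 3.4]
opening: 0.0603
grasp_force: 85.7
[ 0.2 -0.3  5.5] [ 2.37  0.81 -4.54] [ 0.4   0.77 -0.05] [  6.1 -18.  -29.1  47.5   2.4  48.5]
```

```bash
python3 -m crank '[{"gripper":40,"travel":[0,0,-0.4],"twist":[0,0,-0.18]},{"gripper":40,"travel":[0,0,-0.4],"twist":[0,0,-0.18]},{"gripper":40,"travel":[0,0,-0.4],"twist":[0,0,-0.18]},{"gripper":40,"travel":[0,0,-0.4],"twist":[0,0,-0.18]},{"gripper":40,"travel":[0,0,-0.4],"twist":[0,0,-0.18]},{"gripper":40,"travel":[0,0,-0.4],"twist":[0,0,-0.18]},{"gripper":40,"travel":[0,0,0],"twist":[0,0,0]},{"gripper":40,"travel":[0,0,-1.5],"twist":[0,0,0]},{"gripper":40,"travel":[0,0,-1.5],"twist":[0,0,0]},{"gripper":40,"travel":[0,0,0],"twist":[0,0,0]}]'
python3 - <<'E'
from h import *
o,p,R=now(); g=mid-.022*a
print((R.inv().apply(g-p)*1000).round(1),R.inv().apply(o["wrist_force"]).round(2),R.inv().apply(o["torque"]).round(2),o["q"].round(1))
E
```

```text
time: 7.82
ee_pos: [0.6025, 0.0765, 0.1339]
tcp_rot: [-174.2, 31.1, -158.1]
wrist_force: [-0.6, -0.5, -0.8]
opening: 0.0605
grasp_force: 86.1
[-0.   0.2 10.6] [ 1.07 -0.26  0.34] [-0.13  0.51 -0.  ] [  6.1 -18.5 -29.   48.1   2.4 -13.5]
```

```bash
python3 -m crank '[{"gripper":40,"travel":[0,0,-4],"twist":[0,0,0]},{"gripper":40,"travel":[0,0,-6],"twist":[0,0,0]},{"gripper":40,"travel":[0,0,-10],"twist":[0,0,0]},{"gripper":40,"travel":[0,0,-20],"twist":[0,0,0]},{"gripper":40,"travel":[0,0,-30],"twist":[0,0,0]},{"gripper":40,"travel":[0,0,-40],"twist":[0,0,0]},{"gripper":40,"travel":[0,0,-40],"twist":[0,0,0]},{"gripper":40,"travel":[0,0,-30],"twist":[0,0,0]},{"gripper":40,"travel":[0,0,-10],"twist":[0,0,0]},{"gripper":40,"travel":[0,0,0],"twist":[0,0,0]}]'
python3 - <<'E'
from h import *
o,p,R=now(); print(o["q"].round(1),R.inv().apply(o["wrist_force"]).round(2))
im=np.hstack([bot.camera("side")[60:230,150:370],bot.camera("top")[110:280,130:350]])
cv2.imwrite("pics/c2.png",cv2.resize(im,(800,309),interpolation=2)[:,:,::-1])
# rotate to tool-down keeping as little yaw as possible
z=R.apply([0,0,1]); ax=np.cross(z,[0,0,-1]); ang=np.arcsin(np.linalg.norm(ax)); W=Ro.from_rotvec(ax/np.linalg.norm(ax)*ang)
T=W*R; rv=(R.inv()*T).as_rotvec(); print("tilt",rv,rv/4, "yaw",T.as_euler("xyz",degrees=True))
E
```

```text
time: 9.07
ee_pos: [0.505, 0.058, 0.2963]
tcp_rot: [-174.1, 31.1, -158.0]
wrist_force: [0.5, 0.4, -1.0]
opening: 0.0603
grasp_force: 86.1
[  4.8 -31.  -19.1  70.4   3.1 -14.7] [-0.02  0.26  1.14]
tilt [-9.25440213e-02  5.43993916e-01 -6.02898125e-17] [-2.31360053e-02  1.35998479e-01 -1.50724531e-17] yaw [-180.            0.         -159.59881781]
```

View pics/c2.png

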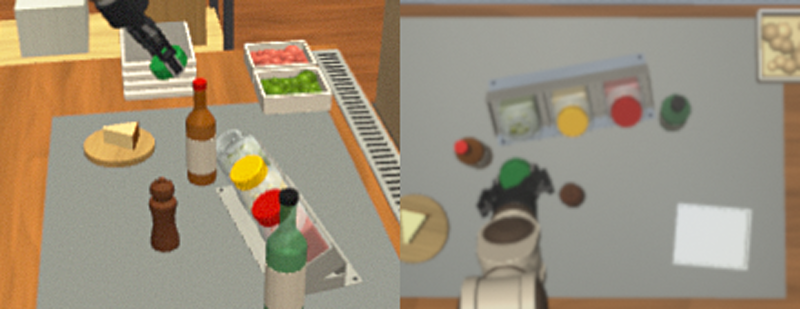

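Both crops show the lid held in the gripper (side (170,62)) and the jar open. All the bottles and the mill are still standing. Next I level the tool and turn it so the fingers line up with the tray's long axis.

```bash
python3 -m crank '[{"gripper":40,"travel":[0,0,0],"twist":[-0.023,0.136,0]},{"gripper":40,"travel":[0,0,0],"twist":[-0.023,0.136,0]},{"gripper":40,"travel":[0,0,0],"twist":[-0.023,0.136,0]},{"gripper":40,"travel":[0,0,0],"twist":[-0.023,0.136,0]},{"gripper":40,"travel":[0,0,0],"twist":[0,0,0.145]},{"gripper":40,"travel":[0,0,0],"twist":[0,0,0.145]},{"gripper":40,"travel":[0,0,0],"twist":[0,0,0.145]},{"gripper":40,"travel":[0,0,0],"twist":[0,0,0]},{"gripper":40,"travel":[0,0,0],"twist":[0,0,0]}]'
python3 - <<'E'
from h import *
o,p,R=now(); print(o["q"].round(1),(R.inv().apply(np.array([.383,-.328,.10])-p)*1000).round(1),o["wrist_force"])
E
```

```text
time: 10.3
ee_pos: [0.505, 0.058, 0.2951]
tcp_rot: [-180.0, -0.1, 175.7]
wrist_force: [-0.1, -0.3, -0.8]
opening: 0.0602
grasp_force: 86.3
[  6.6   1.3  13.4 102.3  -0.   10.9] [  92.  -394.   195.7] [-0.12256204 -0.29545322 -0.83402164]
```

```bash
python3 -m crank '[{"gripper":40,"travel":[10,-44,0],"twist":[0,0,0]},{"gripper":40,"travel":[10,-44,0],"twist":[0,0,0]},{"gripper":40,"travel":[10,-44,0],"twist":[0,0,0]},{"gripper":40,"travel":[10,-44,0],"twist":[0,0,0]},{"gripper":40,"travel":[10,-44,0],"twist":[0,0,0]},{"gripper":40,"travel":[10,-44,0],"twist":[0,0,0]},{"gripper":40,"travel":[10,-44,10],"twist":[0,0,0]},{"gripper":40,"travel":[10,-44,30],"twist":[0,0,0]},{"gripper":40,"travel":[12,-42,40],"twist":[0,0,0]},{"gripper":40,"travel":[0,0,50],"twist":[0,0,0]},{"gripper":40,"travel":[0,0,50],"twist":[0,0,0]},{"gripper":40,"travel":[0,0,15],"twist":[0,0,0]}]'
python3 -m crank '[{"gripper":40,"travel":[0,0,20],"twist":[0,0,0]},{"gripper":40,"travel":[0,0,20],"twist":[0,0,0]},{"gripper":40,"travel":[0,0,20],"twist":[0,0,0]},{"gripper":40,"travel":[0,0,10],"twist":[0,0,0]},{"gripper":40,"travel":[0,0,10],"twist":[0,0,0]},{"gripper":40,"travel":[0,0,0],"twist":[0,0,0]}]'
python3 - <<'E'
from h import *
o,p,R=now(); print(p,o["q"].round(1),(R.inv().apply(np.array([.383,-.328,.005])-p)*1000).round(1),o["wrist_force"])
im=np.hstack([bot.camera("side")[150:320,120:340],bot.camera("top")[170:340,200:420]])
cv2.imwrite("pics/c3.png",cv2.resize(im,(800,309),interpolation=2)[:,:,::-1])
E
```

```text
time: 11.8
ee_pos: [0.3806, -0.3266, 0.0982]
tcp_rot: [179.9, -0.3, 175.6]
wrist_force: [0.7, 0.1, -0.3]
opening: 0.0605
grasp_force: 86.5
time: 12.55
ee_pos: [0.382, -0.3276, 0.0212]
tcp_rot: [-180.0, -0.1, 175.5]
wrist_force: [-0.6, 0.1, 0.1]
opening: 0.0597
grasp_force: 86.5
[ 0.38196864 -0.32761864  0.02122008] [-40.6  -0.  -18.4  71.6  -0.1 -36.1] [-1.1 -0.3 16.2] [-0.56254658  0.11159485  0.11518217]
```

View pics/c3.png

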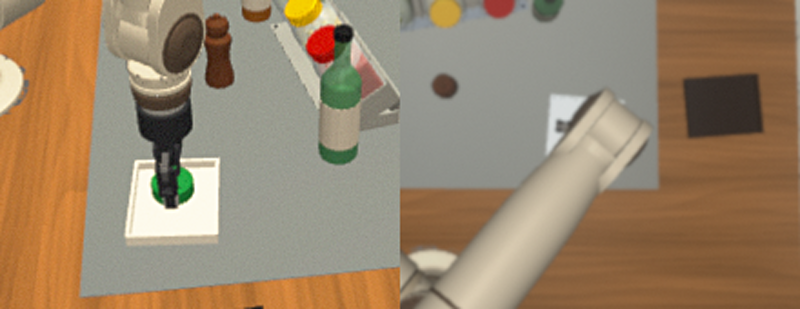

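The side crop shows the lid level over the tray, near its middle at (172,185). I'll lower it by feel.

```bash
python3 -m crank '[{"gripper":40,"travel":[0,0,5],"twist":[0,0,0]},{"gripper":40,"travel":[0,0,4],"twist":[0,0,0]},{"gripper":40,"travel":[0,0,3],"twist":[0,0,0]},{"gripper":40,"travel":[0,0,2],"twist":[0,0,0]},{"gripper":40,"travel":[0,0,0],"twist":[0,0,0]},{"gripper":40,"travel":[0,0,0],"twist":[0,0,0]}]'
python3 -m crank '[{"gripper":40,"travel":[0,0,1],"twist":[0,0,0]},{"gripper":40,"travel":[0,0,1],"twist":[0,0,0]},{"gripper":40,"travel":[0,0,0],"twist":[0,0,0]}]'
```

```text
time: 13.4
ee_pos: [0.382, -0.3277, 0.0074]
tcp_rot: [-180.0, -0.0, 175.5]
wrist_force: [0.1, -0.6, -0.4]
opening: 0.0607
grasp_force: 86.5
time: 13.78
ee_pos: [0.3819, -0.3276, 0.0052]
tcp_rot: [-180.0, -0.0, 175.5]
wrist_force: [-0.0, -0.5, -0.1]
opening: 0.0607
grasp_force: 86.5
```

```bash
for i in 1 2 3; do :; done; python3 -m crank '[{"gripper":40,"travel":[0,0,1],"twist":[0,0,0]},{"gripper":40,"travel":[0,0,1],"twist":[0,0,0]},{"gripper":40,"travel":[0,0,0],"twist":[0,0,0]}]'
python3 -m crank '[{"gripper":40,"travel":[0,0,1],"twist":[0,0,0]},{"gripper":40,"travel":[0,0,0],"twist":[0,0,0]}]'
python3 -m crank '[{"gripper":40,"travel":[0,0,1],"twist":[0,0,0]},{"gripper":40,"travel":[0,0,0],"twist":[0,0,0]}]'
```

```text
time: 14.15
ee_pos: [0.3819, -0.3276, 0.0032]
tcp_rot: [-180.0, -0.0, 175.5]
wrist_force: [0.8, -0.7, -1.0]
opening: 0.0604
grasp_force: 86.5
time: 14.4
ee_pos: [0.3819, -0.3276, 0.0022]
tcp_rot: [-180.0, -0.0, 175.5]
wrist_force: [-0.5, 0.6, -0.3]
opening: 0.0602
grasp_force: 86.5
time: 14.65
ee_pos: [0.3819, -0.3276, 0.0012]
tcp_rot: [-180.0, -0.0, 175.5]
wrist_force: [-0.1, 0.6, 0.1]
opening: 0.0604
grasp_force: 86.5
```

```bash
python3 -m crank '[{"gripper":40,"travel":[0,0,1],"twist":[0,0,0]},{"gripper":40,"travel":[0,0,0],"twist":[0,0,0]}]'
python3 -m crank '[{"gripper":40,"travel":[0,0,1],"twist":[0,0,0]},{"gripper":40,"travel":[0,0,0],"twist":[0,0,0]}]'
python3 -m crank '[{"gripper":40,"travel":[0,0,0.7],"twist":[0,0,0]},{"gripper":40,"travel":[0,0,0],"twist":[0,0,0]}]'
```

```text
time: 14.9
ee_pos: [0.382, -0.3277, 0.0003]
tcp_rot: [-180.0, -0.0, 175.5]
wrist_force: [-1.0, -0.3, -0.2]
opening: 0.0608
grasp_force: 86.6
time: 15.15
ee_pos: [0.382, -0.3277, 0.0001]
tcp_rot: [-179.9, -0.0, 175.5]
wrist_force: [-3.2, 2.9, 9.1]
opening: 0.0602
grasp_force: 88.0
time: 15.4
ee_pos: [0.3821, -0.3278, 0.0001]
tcp_rot: [-179.9, -0.0, 175.5]
wrist_force: [-5.1, 4.7, 15.3]
opening: 0.0605
grasp_force: 90.1
```

```bash
python3 -m crank '[{"gripper":40,"travel":[0,0,-1.2],"twist":[0,0,0]},{"gripper":40,"travel":[0,0,0],"twist":[0,0,0]},{"gripper":40,"travel":[0,0,0],"twist":[0,0,0]}]' 20
python3 -m crank '[{"gripper":61,"travel":[0,0,0],"twist":[0,0,0]},{"gripper":62,"travel":[0,0,0],"twist":[0,0,0]},{"gripper":63,"travel":[0,0,0],"twist":[0,0,0]},{"gripper":65,"travel":[0,0,0],"twist":[0,0,0]},{"gripper":68,"travel":[0,0,0],"twist":[0,0,0]},{"gripper":72,"travel":[0,0,0],"twist":[0,0,0]},{"gripper":76,"travel":[0,0,0],"twist":[0,0,0]},{"gripper":76,"travel":[0,0,0],"twist":[0,0,0]}]'
```

```text
time: 15.78
ee_pos: [0.3821, -0.3278, 0.0002]
tcp_rot: [-179.9, -0.0, 175.5]
wrist_force: [-1.8, 1.0, 6.0]
opening: 0.0601
grasp_force: 87.3
time: 16.77
ee_pos: [0.382, -0.3277, -0.0002]
tcp_rot: [-180.0, -0.0, 175.5]
wrist_force: [0.3, -0.2, -0.2]
opening: 0.076
grasp_force: 0.0
```

```bash
python3 -m crank '[{"gripper":76,"travel":[0,0,-5],"twist":[0,0,0]},{"gripper":76,"travel":[0,0,-15],"twist":[0,0,0]},{"gripper":76,"travel":[0,0,-40],"twist":[0,0,0]},{"gripper":76,"travel":[0,0,-50],"twist":[0,0,0]},{"gripper":76,"travel":[0,0,-50],"twist":[0,0,0]},{"gripper":76,"travel":[0,0,-50],"twist":[0,0,0]},{"gripper":76,"travel":[10,40,-20],"twist":[0,0,0]},{"gripper":76,"travel":[10,40,0],"twist":[0,0,0]},{"gripper":76,"travel":[10,40,0],"twist":[0,0,0]},{"gripper":76,"travel":[10,40,0],"twist":[0,0,0]},{"gripper":76,"travel":[10,40,0],"twist":[0,0,0]},{"gripper":76,"travel":[0,0,0],"twist":[0,0,0]}]'
python3 - <<'E'
from h import *
s=bot.camera("side"); t=bot.camera("top")
im=np.hstack([s[90:320,120:370],t[110:340,130:380]])
cv2.imwrite("pics/c4.png",cv2.resize(im,(800,368),interpolation=2)[:,:,::-1])
b=blob(s,45,85,(180,230,260,300)); print(b[1]); cb=b[1][:2]+(b[1][2:4]-1)/2; print(onplane("side",cb,.017))
a_=blob(t,45,85,(270,210,335,265)); print(a_[1]); ca=a_[1][:2]+(a_[1][2:4]-1)/2; print(onplane("top",ca,.029),tri(ca,cb))
E
```

```text
time: 18.27
ee_pos: [0.3477, -0.1225, 0.2312]
tcp_rot: [-179.9, 0.1, 175.7]
wrist_force: [-0.5, -0.1, -0.4]
opening: 0.0759
grasp_force: 0.0
[204 248  23  20 365]
[ 0.38200855 -0.32696446  0.017     ]
[297 236  10  10  37]
[ 0.37991328 -0.33103373  0.029     ] (array([ 0.3810409 , -0.33170652,  0.02153026]), np.float64(0.002417361657344028))
```

View pics/c4.png

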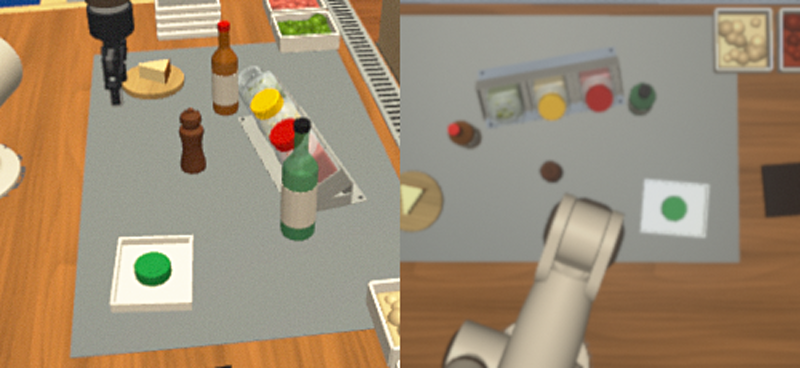

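The lid lies flat, right way up, in the middle of the white tray (side crop (153,267)). The bottles and the mill haven't moved, and the robot is touching nothing.

```bash
python3 -c "
from workcell import bot
print(bot.job_done())"
```

```text
the job is handed in; nothing more can be done
None
```

The green lid is off the jar and lies flat, right way up, in the white tray; both bottles and the mill still stand where they were, and the job was handed in at about 18 s.

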